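Shut the strainer cover and start its clamp screw in the boss

TASK

Close the basket strainer: swing its hinged cover down fully shut, then get the captive hex-headed clamp screw at its front lug started by feel, so that it cannot cross-thread. Turn the screw backward (anticlockwise from above) until it drops off the start of the thread, then forward (clockwise) about one full turn from there, and finish while still holding its head in the gripper, cover shut: keep hold of it, I will take over with the spanner. Leave the other things on the table where they are.

Things in the scene. Friction and masses are not known exactly. Their poses are not given: they have to be found in the camera images.
- strainer: basket strainer housing: round cast-aluminium pot, 134 mm across the rim, on a grey 176 x 140 mm base plate bolted to the table (cannot move), brass hose tails left and right. Origin: centre of the pot, on the table top; x axis points to the hinge at the back (the clamp screw is opposite, at local x = -94 mm), z up. Closed cover's top about 90 mm above the table.
- cover (a joint): hinge of the aluminium cover, in rad: 0 is fully shut, grows as the front of the cover rises; it starts ajar. The stiff hinge holds the cover where it is left; closing takes about 5 to 10 N at the knob.
- cover_hinge (a point): point on the cover's hinge pin, 80 mm behind the pot's centre and 86 mm above the table. Its y axis lies along the pin.
- cover_knob (a point): centre of the black ball knob, 32 mm diameter, on a short stem on the middle of the cover: 80 mm from the hinge pin along the cover and 38 mm above it square to the cover (centre 124 mm above the table when shut); 31 mm of free height between the ball's centre and the cover below it.
- bolt_head (a point): point on the clamp screw's axis in its hex head: 36 mm across flats, 42 across corners, flats from 22 mm below this point to 12 above it, top face 14 above; under the hex a round collar, 45 mm wide, 6 high. With the cover shut it is 139 mm above the table minus joint bolt_down. Turns with the screw: two flats face its +x and -x, the others follow every 60 degrees; z up along the screw.
- bolt: the same steel screw: right-hand thread, one start, pitch 6 mm. It is captive in the cover's front lug, 174 mm from the hinge pin: it turns and slides up and down there freely but cannot come out; weight 3 N. Below it, on the pot, is the boss with the matching thread. Origin on its axis at the collar's underside, 28 mm below bolt_head.
- bolt_down (a joint): how far the screw has slid down in the lug (m). Cover ajar: hangs at its stop, 0.0165. Cover shut: its end lies on the boss's first thread, 0 to 0.006, less as it turns back; at the thread's start it drops by its own weight to 0.006 (a tight grip can hold it up until let go or pressed down). Then 0.006 more per turn forward, with 1 mm play: about 0.012 one turn after the drop.
- bolt_turn (a joint): how far the screw is turned, in rad, growing forward (clockwise seen from above, screwing in). 0 is the place of the drop; it starts 0.7 to 2.4 forward of it. It turns very easily.
- cup: steel measuring cup, 72 mm wide, 82 mm high; bystander, origin under its centre
- amber_bottle: amber bottle, 42 mm wide, 85 mm high, standing; bystander, origin under its centre
- small_bottle: small dark bottle, 30 mm wide, 62 mm high, standing; bystander, origin under its centre
- loose_lid: pink tub lid, 98 mm, lying flat; bystander, origin under its centre
- allen_key: black hex key, 84 mm long, lying flat; bystander
- driver: flat screwdriver with an orange handle, 190 mm long, lying flat; bystander

How it is judged:
By the outcome, as a careful person would: the job done as asked, in the order asked, and still so for the second after the job is handed in, while the arm keeps its last pose, push and grip.
It also fails if it takes over 72 s, if anything falls off the work surface, if the arm or the gripper's body presses on something with over 40 N, if the wrist force passes 120 N, or if a joint passes its speed limit or range.

ROBOT

A 6-joint arm with a two-finger parallel gripper is mounted at the origin on a cart in front of the work surface, level with it; the furniture and walls round the work are solid. World frame = base frame: x ahead of the robot, y to its left, z up, the work surface at z = 0. Lengths are in m, angles in rad, forces in N, time in s.
With the tool pointing down it reaches from about 0.25 to 0.725 m from the base axis. Payload 4 kg.
Tool frame: the origin (TCP) lies midway between the tips of the shut fingers; the grasp point (between the pads) lies 19 mm behind it (bot.grasp_offset is the distance from the TCP to the grasp point, in m); z points along the fingers, y is the direction in which the jaws open and shut (so a half turn about z gives the same grasp; the last joint's range is limited). The gripper opens to 85 mm and grips with 20 to 120 N. Pads are 22 mm wide; open, the fingers measure 114 mm over their backs; the gripper's body (76 mm by 85 mm) begins 54 mm behind the grasp point. The pads swing forward as they close: fully open they stand 13 mm farther back than shut.
Start: joints at [0, 0.241, 0.005, 1.335, 0, 1.571], TCP at [0.5, -0, 0.231] pointing down, gripper open.
Joint ranges: [-2.72, 2.72], [-1.05, 1.87], [-1.09, 1.28], [-1.99, 2.15], [-1.42, 1.44], [-3.14, 3.14]. Speed limits (rad/s): [2.79, 2.79, 3.14, 3.14, 3.14, 3.14].

INTERFACE

Orientations are given as a unit quaternion [x, y, z, w].
In Python, from workcell import sensors, optics, bot gives the robot as it stands.
- The arm moves only by the tool apply_moves, never from a script. Its argument "plan" is one flat list of numbers, 6 for each row, row after row: the shift along the tool's x, y, z in m, then the turn, a rotation vector about the tool's x, y, z in rad. In form: [tx, ty, tz, ax, ay, az, tx, ty, tz, ax, ay, az, ...]. A call has 1 to 12 rows; each row is the pose to reach, as a shift and turn from the pose commanded when the call began, along the tool's axes at that moment; what a row does not reach only later rows make up. A row lasts 1/12 s, in which the tool goes at most 41.7 mm and 7.16 degrees, less where a joint would pass 70% of its speed; a pose out of reach is approached as far as the arm can. A call with a gripper value outside its range is refused whole. "grip" is the finger opening in m, from 0 to 0.0854, set as the call begins (left out, the last holds). The fingers move at their own pace and stop on an object; the grip force is fixed at half the most. Time passes only in rows, so rows that repeat a pose let the fingers close. It gives the time, the measured TCP pose, the force and the opening at its end, in the units of the state.
- sensors.get_obs(): the state, without advancing time (a new reading comes with each control period).
- optics.camera(name): name is "scene" or "side" or "wrist"; returns a dict with "pixels" (420x560x3 uint8, red, green, blue), "fx", "fy", "cx", "cy" (pixels), "k1" (the pictures are not rectified: a ray, as slopes to the right and down, at radius r is drawn at 1 + k1 r^2 times it, then the intrinsics apply), "pose" (4x4, takes a point from camera to world coordinates); the wrist camera has in their place "tool_from_camera" (4x4, takes a point from camera to tool coordinates, whose origin is the TCP and whose axes are the flange's). Camera axes: x right, y up, looking along -z (the intrinsics and any distortion apply to the point x, -y, -z); pixel columns grow to the right and rows downward; lengths in m; the calibration is good to about 2 mm. A picture is of the moment at which its call begins: read the wrist's pose just before it. There is no depth.
- bot.job_done(): hands the job in, once; it reports no verdict.
The state is a dict: "clock": time; "joint_pos": joint angles; "joint_vel": joint speeds; "tau": joint torques, N m; "eef_pos": TCP position; "tool_rot": TCP orientation; "ft_force": force on the tool from outside, world axes, zero at the start; "ft_torque": the same for the moment, N m; "grip_width": finger opening in m.
Only numpy, scipy, OpenCV 4.12 (cv2) and the standard library are available. Lean on these libraries where they do the work, as an engineer would, in place of code of your own. Each camera call takes 0.05 s, during which the arm holds its last target.

## Working session

There is one attempt and no reset: what is moved stays moved. The work goes in short steps, Python scripts to look and compute and a tool call to move; the robot and the scene stay as the last step left them, time stands still between calls to the robot, and variables do not carry over. Pictures are saved under pics/ and viewed, and the job is handed in when it is done.

Besides the shell and the picture viewer there is one more tool, called after "Emit:" by a JSON object that holds its "op" and its "data". apply_moves: Moves the arm, as the interface text tells. Its arguments: {"type":"object","properties":{"plan":{"type":"array","items":{"type":"number"}},"grip":{"type":"number"}},"required":["plan"]}

```bash
ls; mkdir -p pics; python3 - <<'E'
from workcell import sensors, optics, bot
import cv2
print(sensors.get_obs())
for n in ("scene","side","wrist"):
    c=optics.camera(n); cv2.imwrite(f"pics/{n}0.png",c["pixels"][:,:,::-1])
    print(n,{k:v for k,v in c.items() if k!="pixels"})
E
```

```text
pics
{'clock': 0.0, 'joint_pos': array([-1.65287952e-05,  2.41371115e-01,  3.70267055e-03,  1.33518080e+00,
       -2.14442090e-05,  1.57079757e+00]), 'joint_vel': array([ 6.56926416e-04,  5.66958917e-05,  5.60539285e-06,  5.06167754e-04,
        1.66388063e-03, -5.54229846e-05]), 'tau': array([ 5.50268451e-04, -3.72315860e+01,  2.52406776e+01,  1.67737965e-02,
        2.29149265e-05,  1.14679995e-05]), 'eef_pos': array([ 4.99365219e-01, -1.47622229e-05,  2.30425626e-01]), 'tool_rot': array([ 0.70711268,  0.70710013, -0.00073339, -0.00071824]), 'ft_force': array([-0.09378847, -0.12615946,  0.04676632]), 'ft_torque': array([ 0.00522438, -0.0210394 , -0.02538957]), 'grip_width': 0.08530479461694472}
scene {'fx': 433.77236171126196, 'fy': 433.77236171126196, 'cx': 279.39513605127354, 'cy': 206.24195193388817, 'k1': -0.004801941602858458, 'pose': array([[ 7.44758445e-01,  2.89852335e-01, -6.01099395e-01,
        -2.26728185e-01],
       [-6.67333591e-01,  3.22322484e-01, -6.71397122e-01,
        -8.78531648e-01],
       [-8.58173520e-04,  9.01162494e-01,  4.33480591e-01,
         6.40397
[... 286 characters left out ...]
-0.16544236],
       [-0.59217314, -0.40955376,  0.69397168,  0.89018619],
       [ 0.01931366,  0.85374815,  0.52032786,  0.83993656],
       [ 0.        ,  0.        ,  0.        ,  1.        ]])}
wrist {'fx': 378.14716603585657, 'fy': 378.14716603585657, 'cx': 277.87005087904913, 'cy': 211.29679907926246, 'k1': 0.0028078609618477973, 'tool_from_camera': array([[ 6.86540090e-04,  9.64276001e-01,  2.64898702e-01,
         6.73996168e-02],
       [ 9.99999277e-01, -9.23503972e-04,  7.70004242e-04,
        -1.03089818e-03],
       [ 9.87131614e-04,  2.64897982e-01, -9.64275938e-01,
        -1.42228684e-01],
       [ 0.00000000e+00,  0.00000000e+00,  0.00000000e+00,
         1.00000000e+00]])}
```

View pics/scene0.png

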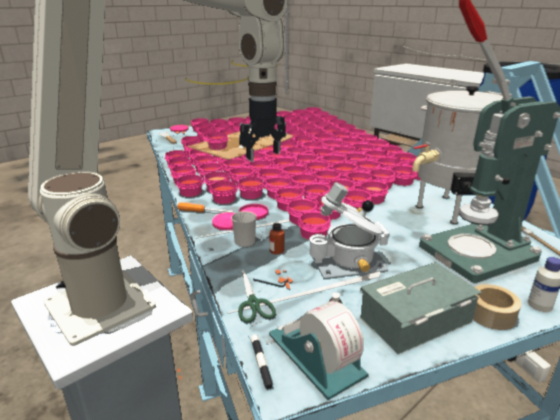

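View pics/side0.png

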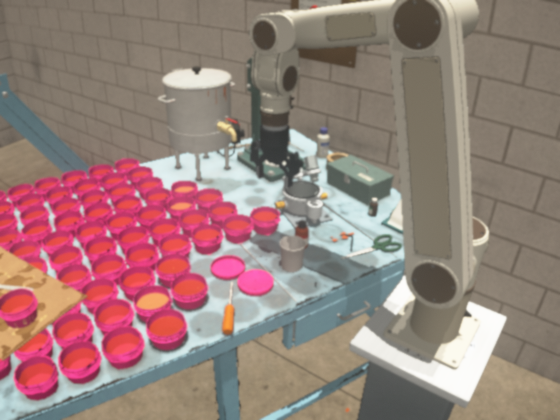

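View pics/wrist0.png

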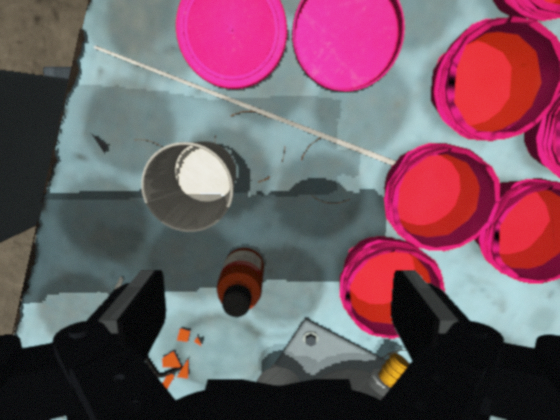

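```bash
python3 - <<'E'
import cv2
a=cv2.imread("pics/scene0.png")[160:300,210:430]; cv2.imwrite("pics/s0z.png",cv2.resize(a,None,fx=3.6,fy=3.6,interpolation=cv2.INTER_CUBIC))
a=cv2.imread("pics/side0.png")[130:270,230:430]; cv2.imwrite("pics/d0z.png",cv2.resize(a,None,fx=4,fy=4,interpolation=cv2.INTER_CUBIC))
E
```

```text
(no output)
```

View pics/s0z.png

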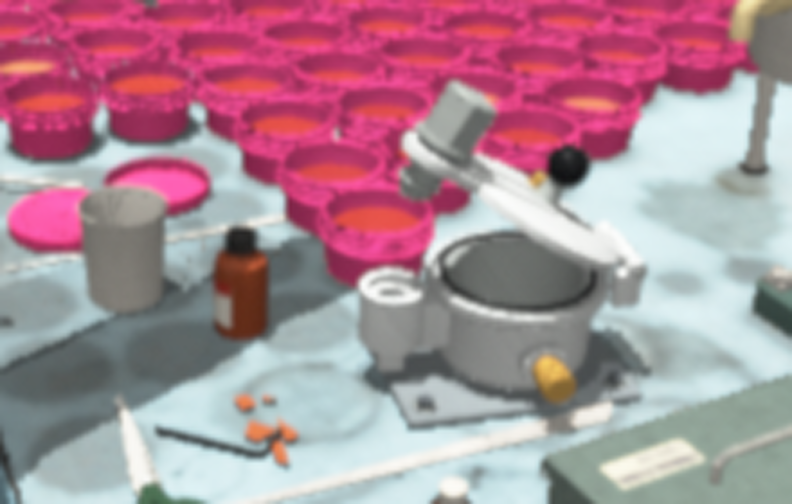

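View pics/d0z.png

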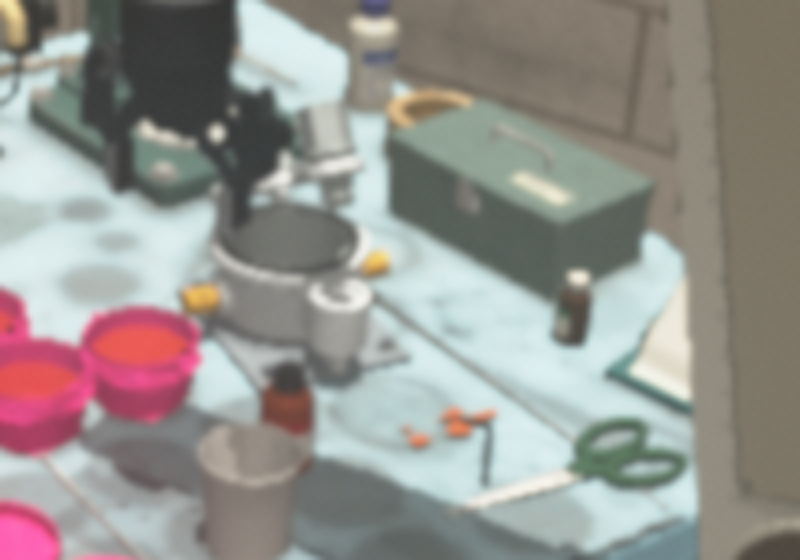

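```bash
cat > h.py <<'E'
import numpy as np, json, cv2
from workcell import sensors, optics, bot
from scipy.spatial.transform import Rotation as R
from scipy.optimize import least_squares
def cam(n):
    o=sensors.get_obs(); c=optics.camera(n)
    if n=="wrist":
        T=np.eye(4);T[:3,:3]=R.from_quat(o["tool_rot"]).as_matrix();T[:3,3]=o["eef_pos"]
        c["pose"]=T@c["tool_from_camera"]
    return c
def save(c,f,box=None,s=1):
    a=c["pixels"][:,:,::-1]
    if box: a=a[box[1]:box[3],box[0]:box[2]]
    cv2.imwrite(f,cv2.resize(a,None,fx=s,fy=s,interpolation=cv2.INTER_CUBIC))
def ray(c,u,v):
    d=np.array([(u-c["cx"])/c["fx"],(v-c["cy"])/c["fy"]]); p=d.copy()
    for _ in range(20): p=d/(1+c["k1"]*(p@p))
    w=c["pose"][:3,:3]@np.array([p[0],-p[1],-1]); return c["pose"][:3,3],w/np.linalg.norm(w)
def plane(c,u,v,z):
    o,d=ray(c,u,v); return o+d*(z-o[2])/d[2]
def tri(rs):
    A=np.zeros((3,3));b=np.zeros(3)
    for o,d in rs:
        P=np.eye(3)-np.outer(d,d);A+=P;b+=P@o
    x=np.linalg.solve(A,b); return x,[np.linalg.norm((np.eye(3)-np.outer(d,d))@(x-o))*1e3 for o,d in rs]
def proj(c,X):
    p=np.linalg.inv(c["pose"])@np.append(X,1); s=np.array([p[0],-p[1]])/-p[2]
    s=s*(1+c["k1"]*(s@s)); return s*c["fx"]+[c["cx"],c["cy"]]
E
python3 - <<'E'
from h import *
np.set_printoptions(precision=4,suppress=True)
s=cam("scene");d=cam("side")
def sz(x,y): return ray(s,210+x/3.6,160+y/3.6)
def dz(x,y): return ray(d,230+x/4,130+y/4)
print("boss",tri([sz(392,285),dz(340,293)]))
print("pot",tri([sz(519,270),dz(288,243)]))
print("hoseR scene",sz(555,380), "cup",tri([sz(123,205),dz(252,450)]))
print("head top",tri([sz(470,103),dz(325,110)]))
E
```

```text
boss (array([ 0.4972, -0.2221,  0.0779]), [np.float64(0.639158619311747), np.float64(0.6391586193117286)])
pot (array([ 0.58  , -0.2692,  0.0764]), [np.float64(2.961628580865203), np.float64(2.961628580865335)])
hoseR scene (array([-0.2267, -0.8785,  0.6404]), array([ 0.6877,  0.4833, -0.5417])) cup (array([0.4266, 0.0011, 0.0815]), [np.float64(0.6831196772906986), np.float64(0.6831196772906176)])
head top (array([ 0.5378, -0.2492,  0.2165]), [np.float64(1.0190018677761015), np.float64(1.0190018677760548)])
```

Emit:
{"op": "apply_moves", "data": {"plan": [0,0,-0.04,0,0,-0.12,-0.02,0,-0.07,0,0,-0.24,-0.06,0.02,-0.07,0,0,-0.36,-0.1,0.035,-0.07,0,0,-0.48,-0.14,0.05,-0.07,0,0,-0.6,-0.18,0.065,-0.07,0,0,-0.72,-0.21,0.08,-0.07,0,0,-0.84,-0.245,0.09,-0.07,0,0,-0.95,-0.27,0.1,-0.07,0,0,-1.05,-0.282,0.105,-0.07,0,0,-1.05,-0.282,0.105,-0.07,0,0,-1.05], "grip": 0.0854}}

```text
clock: 1.17
eef_pos: [0.6051, -0.2854, 0.299]
tool_rot: [0.259, 0.966, -0.0, -0.001]
ft_force: [-0.3, -0.5, -1.4]
grip_width: 0.0854
```

```bash
python3 - <<'E'
from h import *
print(sensors.get_obs())
w=cam("wrist"); save(w,"pics/w1.png")
d=cam("side"); save(d,"pics/d1.png",(230,120,430,270),4)
s=cam("scene"); save(s,"pics/s1.png",(280,150,430,270),5)
E
```

```text
{'clock': 1.1667, 'joint_pos': array([-4.40393136e-01,  6.10535482e-01,  7.41398974e-01,  1.70359983e+00,
       -6.44590882e-04,  8.44633358e-02]), 'joint_vel': array([ 0.0467157 , -0.05034277, -0.0610621 , -0.00530142,  0.02356887,
        0.02936532]), 'tau': array([-5.24546932e-01, -5.48231971e+01,  2.68328869e+01,  4.54343227e-02,
       -5.87453437e-02, -1.70730455e-01]), 'eef_pos': array([ 0.60511571, -0.28538364,  0.29898731]), 'tool_rot': array([ 2.59425977e-01,  9.65762454e-01, -1.45487618e-04, -1.01174123e-03]), 'ft_force': array([-0.3449581 , -0.46017126, -1.43689825]), 'ft_torque': array([ 0.04648094,  0.08967234, -0.02200269]), 'grip_width': 0.08539565176426361}
```

View pics/w1.png

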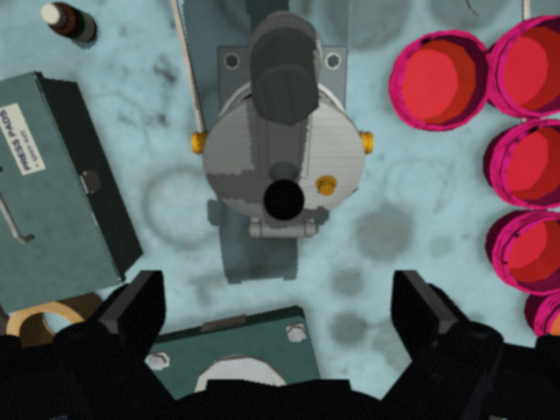

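View pics/s1.png

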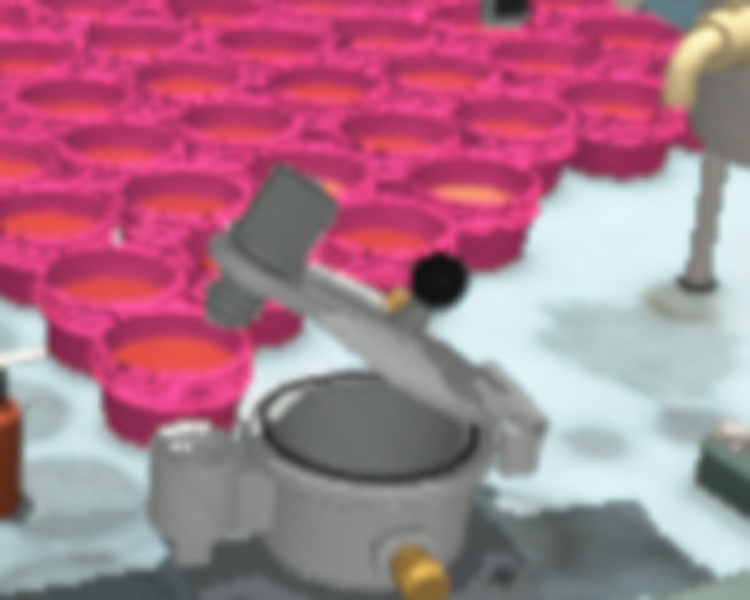

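View pics/d1.png

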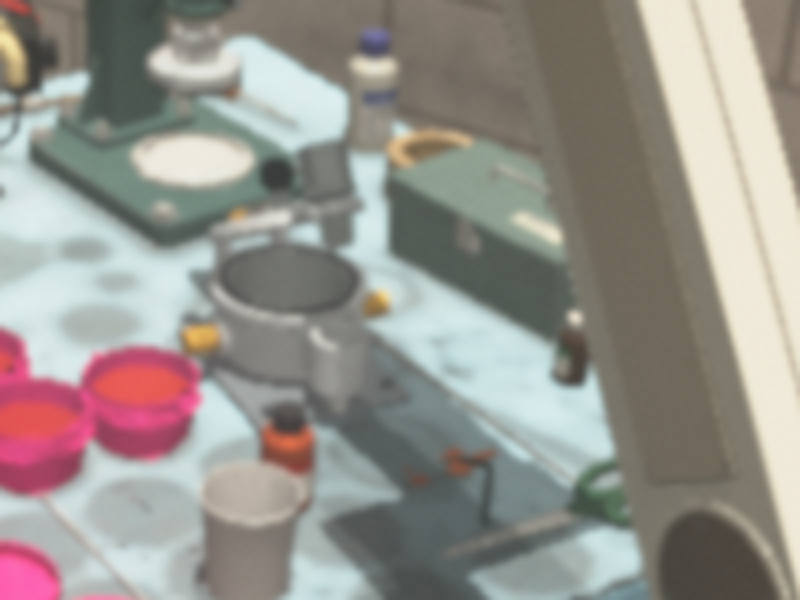

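```bash
python3 - <<'E'
from h import *
np.set_printoptions(precision=4,suppress=True)
w=cam("wrist");s=cam("scene");d=cam("side")
print("knob",tri([ray(w,284,200),ray(s,367.6,206),ray(d,299.25,163.5)]))
print("knob wd",tri([ray(s,367.6,206),ray(d,299.25,163.5)]))
print("ram",tri([ray(s,480,205),ray(d,230+195/4,120+65/4)]))
for z,uv in ((.043,[(198,142),(368,142)]),(.008,[(232,61),(333,61)]),(.086,[(251,229),(316,229)])):
    a,b=[plane(w,*p,z) for p in uv]; print(z,a,b,(a+b)/2,np.degrees(np.arctan2(*(b-a)[[1,0]]))-90)
print(R.from_quat(sensors.get_obs()["tool_rot"]).as_matrix(), sensors.get_obs()["eef_pos"])
E
```

```text
knob (array([ 0.6062, -0.282 ,  0.1607]), [np.float64(4.6140989344550984), np.float64(2.947421017434193), np.float64(3.247517547084086)])
knob wd (array([ 0.6053, -0.2859,  0.1609]), [np.float64(0.6217648971498276), np.float64(0.6217648971496725)])
ram (array([ 0.8287, -0.4705,  0.1489]), [np.float64(9.7927851264071), np.float64(9.792785126407077)])
0.043 [ 0.5339 -0.337   0.043 ] [ 0.6221 -0.1829  0.043 ] [ 0.578 -0.26   0.043] -29.79853073100469
0.008 [ 0.4788 -0.2662  0.008 ] [ 0.5328 -0.1719  0.008 ] [ 0.5058 -0.2191  0.008 ] -29.7948398891631
0.086 [ 0.6328 -0.3283  0.086 ] [ 0.6649 -0.2723  0.086 ] [ 0.6489 -0.3003  0.086 ] -29.80277052856931
[[-0.8682  0.4962  0.0005]
 [ 0.4962  0.8682 -0.0001]
 [-0.0005  0.0002 -1.    ]] [ 0.6049 -0.2806  0.3021]
```

Emit:
{"op": "apply_moves", "data": {"plan": [-0.002,-0.001,0.03,0,0,0,-0.002,-0.001,0.06,0,0,0,-0.002,-0.001,0.09,0,0,0,-0.002,-0.001,0.12,0,0,0,-0.002,-0.001,0.145,0,0,0,-0.002,-0.001,0.16,0,0,0,-0.002,-0.001,0.16,0,0,0,-0.002,-0.001,0.16,0,0,0]}}

```text
clock: 2.13
eef_pos: [0.6058, -0.2826, 0.1412]
tool_rot: [0.257, 0.966, 0.0, -0.001]
ft_force: [0.7, -0.6, -0.1]
grip_width: 0.0853
```

```bash
python3 - <<'E'
from h import *
d=cam("side"); save(d,"pics/d2.png",(230,120,430,270),4)
s=cam("scene"); save(s,"pics/s2.png",(280,150,430,270),5)
w=cam("wrist"); save(w,"pics/w2.png")
o=sensors.get_obs();print(o["eef_pos"],o["ft_force"])
E
```

```text
[ 0.60755378 -0.2839628   0.14392753] [0.57430047 1.24031097 0.04018701]
```

View pics/s2.png

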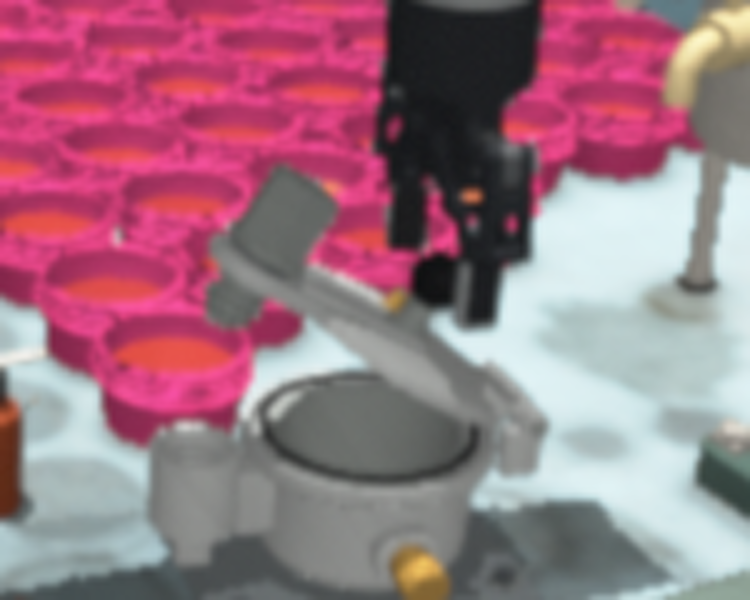

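View pics/d2.png

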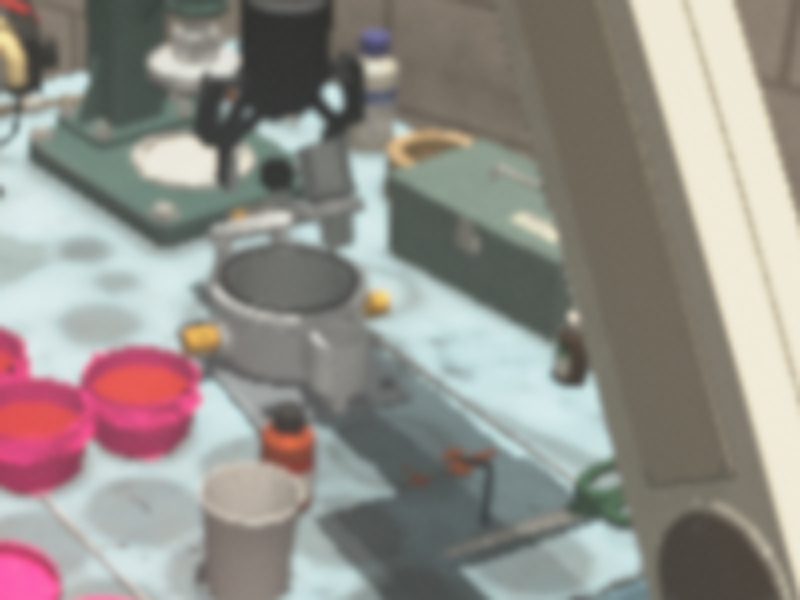

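View pics/w2.png

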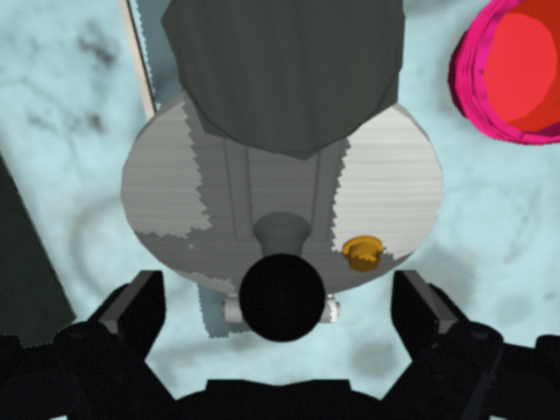

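Emit:
{"op": "apply_moves", "data": {"plan": [0,0,0.004,0,0,0,0,0,0.004,0,0,0,0,0,0.004,0,0,0,0,0,0.004,0,0,0,0,0,0.004,0,0,0,0,0,0.004,0,0,0,0,0,0.004,0,0,0,0,0,0.004,0,0,0], "grip": 0.02}}

```text
clock: 2.95
eef_pos: [0.6074, -0.2822, 0.1382]
tool_rot: [0.257, 0.966, 0.002, 0.001]
ft_force: [0.9, 4.6, 2.8]
grip_width: 0.0293
```

```bash
python3 - <<'E'
from h import *
w=cam("wrist"); save(w,"pics/w3.png",(130,180,430,400),2.6)
d=cam("side"); save(d,"pics/d3.png",(250,120,370,210),6)
o=sensors.get_obs();print(o["eef_pos"],o["ft_force"],o["grip_width"])
E
```

```text
[ 0.60739439 -0.28214567  0.13820107] [0.87154481 5.29366263 3.13447279] 0.029696730131877506
```

View pics/w3.png

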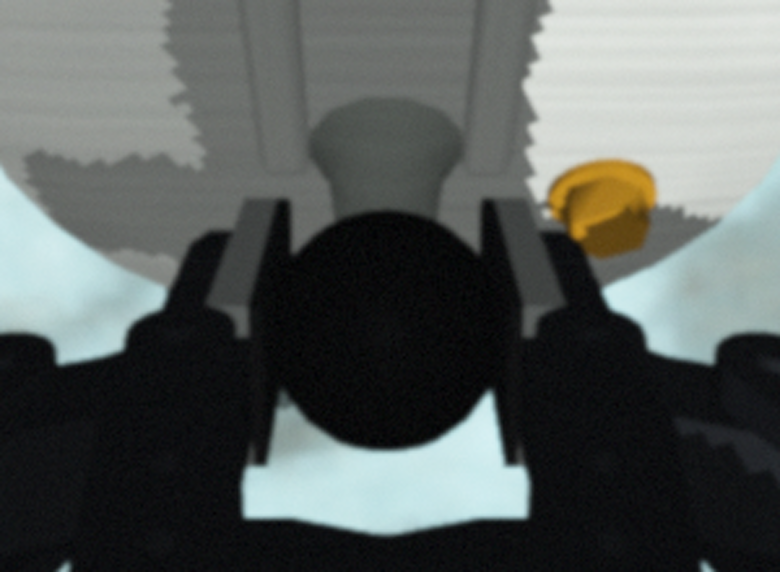

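View pics/d3.png

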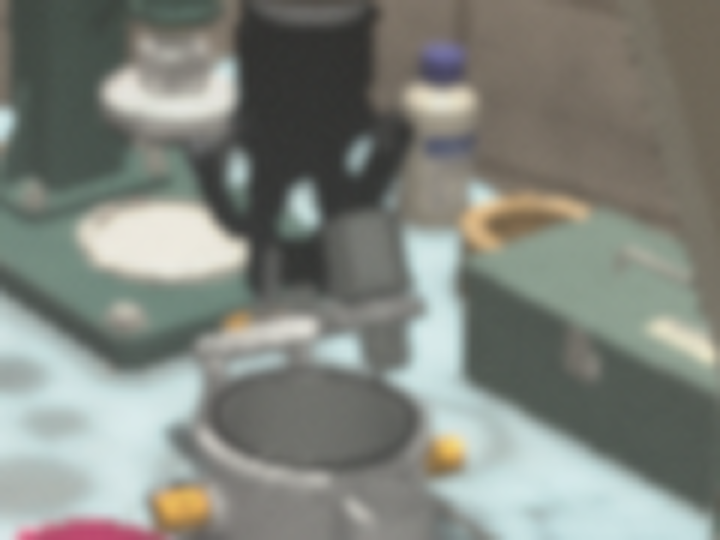

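Emit:
{"op": "apply_moves", "data": {"plan": [0.003,0,0.003,0,0,0,0.006,0,0.005,0,0,0,0.009,0,0.0075,0,0,0,0.012,0,0.01,0,0,0,0.0145,0,0.013,0,0,0,0.017,0,0.0157,0,0,0,0.0195,0,0.0188,0,0,0,0.022,0,0.0218,0,0,0,0.022,0,0.0218,0,0,0]}}

```text
clock: 3.8
eef_pos: [0.5902, -0.2722, 0.1182]
tool_rot: [0.257, 0.966, 0.001, 0.004]
ft_force: [3.7, 4.5, 5.6]
grip_width: 0.0294
```

Emit:
{"op": "apply_moves", "data": {"plan": [0.002,0,0.0033,0,0,0,0.004,0,0.0065,0,0,0,0.0055,0,0.0095,0,0,0,0.007,0,0.0125,0,0,0,0.0075,0,0.015,0,0,0,0.0075,0,0.017,0,0,0,0.0075,0,0.017,0,0,0]}}

```text
clock: 4.38
eef_pos: [0.5834, -0.2682, 0.1027]
tool_rot: [0.257, 0.966, 0.001, 0.004]
ft_force: [-1.0, 7.2, 13.3]
grip_width: 0.0292
```

Emit:
{"op": "apply_moves", "data": {"plan": [0.0,0,0.003,0,0,0,0,0,0.005,0,0,0,0,0,0.005,0,0,0,0,0,0.005,0,0,0]}}

```text
clock: 4.72
eef_pos: [0.5827, -0.2679, 0.0977]
tool_rot: [0.258, 0.966, 0.001, 0.003]
ft_force: [-1.3, 8.1, 14.4]
grip_width: 0.0293
```

```bash
python3 - <<'E'
from h import *
d=cam("side"); save(d,"pics/d4.png",(250,120,370,210),6)
s=cam("scene"); save(s,"pics/s4.png",(280,150,430,270),5)
o=sensors.get_obs();print(o["eef_pos"],o["ft_force"],o["grip_width"])
E
```

```text
[ 0.58277295 -0.26793623  0.09771038] [-1.01499548  7.95971667 14.68877742] 0.02934217293478212
```

View pics/s4.png

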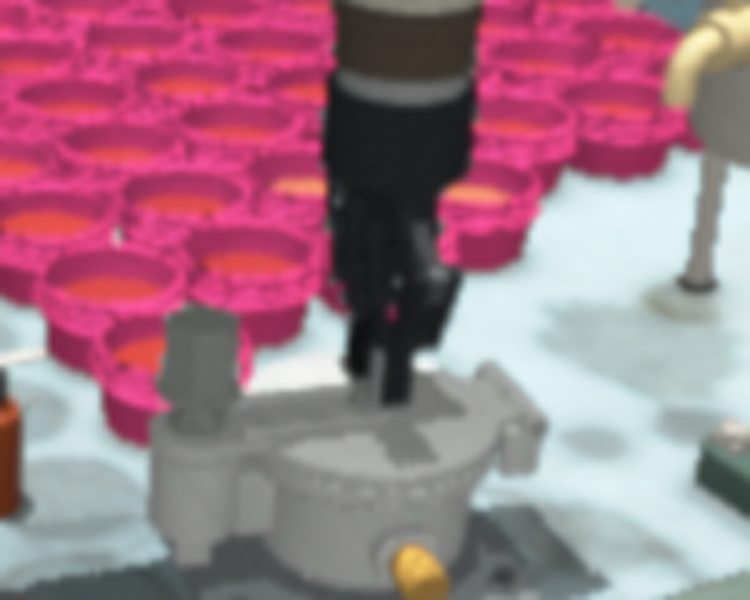

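View pics/d4.png

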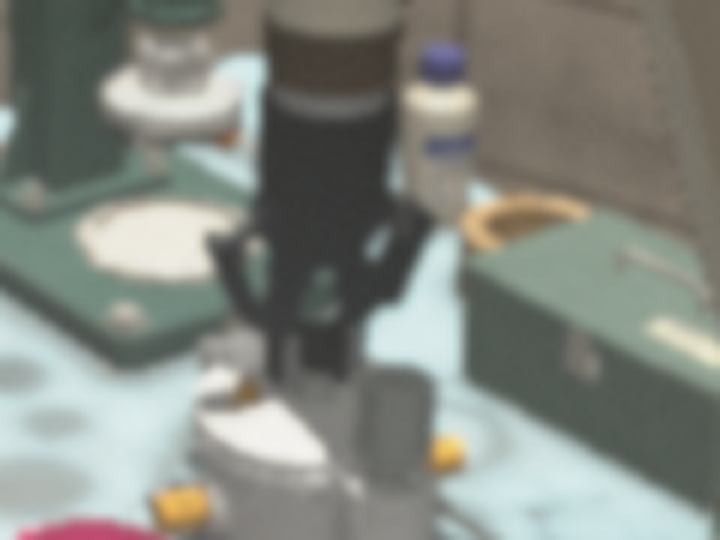

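Emit:
{"op": "apply_moves", "data": {"plan": [0,0,0,0,0,0,0,0,0,0,0,0,0,0,0,0,0,0,0,0,-0.03,0,0,0,0,0,-0.06,0,0,0,0,0,-0.08,0,0,0,0,0,-0.1,0,0,0,0,0,-0.1,0,0,0], "grip": 0.0854}}

```text
clock: 5.48
eef_pos: [0.5825, -0.2706, 0.198]
tool_rot: [0.258, 0.966, -0.001, 0.004]
ft_force: [0.6, -0.6, 0.6]
grip_width: 0.0854
```

```bash
python3 - <<'E'
from h import *
d=cam("side"); save(d,"pics/d5.png",(250,120,370,210),6)
s=cam("scene"); save(s,"pics/s5.png",(280,150,430,270),5)
o=sensors.get_obs();print(o["eef_pos"],o["ft_force"],o["grip_width"])
w=cam("wrist"); save(w,"pics/w5.png")
np.save("w5.npy",w["pose"])
E
```

```text
[ 0.58076744 -0.26969846  0.1935016 ] [-0.11176077 -0.66446562 -1.04324656] 0.08577182200026215
```

View pics/s5.png

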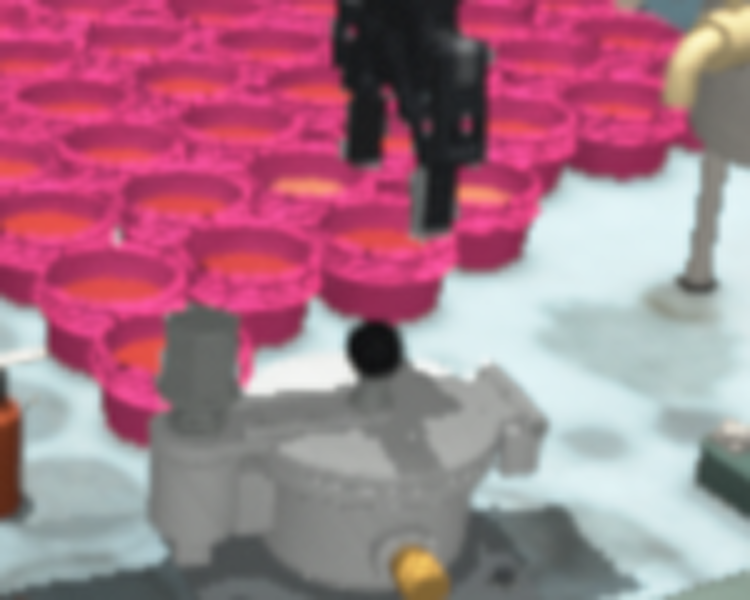

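View pics/d5.png

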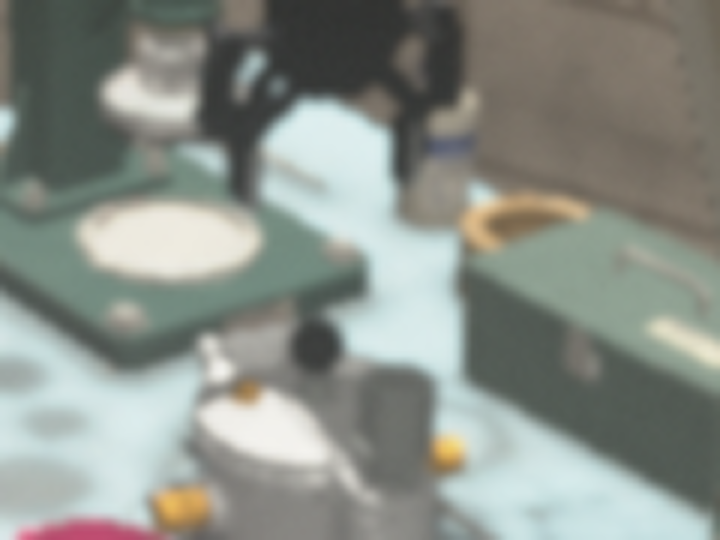

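View pics/w5.png

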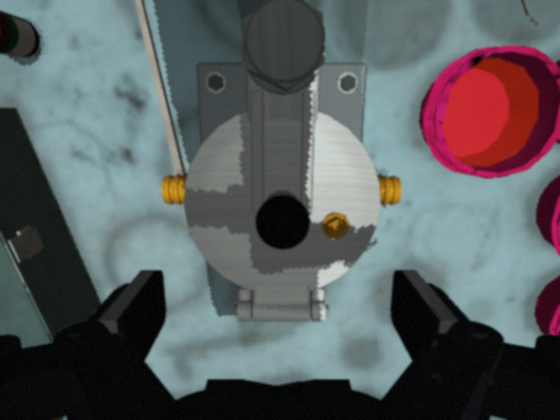

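```bash
python3 - <<'E'
from h import *
np.set_printoptions(precision=4,suppress=True)
s=cam("scene");d=cam("side")
w=cam("wrist"); w5=dict(w);w5["pose"]=np.load("w5.npy")
print("knob",tri([ray(s,355,219.6),ray(d,302.8,177.5)]),tri([ray(w5,282,221),ray(s,355,219.6),ray(d,302.8,177.5)]))
print(plane(w5,282,221,.124))
# bolt head top z ~ .151
save(w,"pics/w6.png",(180,0,400,110),3.6)
o=sensors.get_obs();print(o["eef_pos"],o["tool_rot"])
g=np.load("w5.npy"); print(w["pose"]-g)
E
```

```text
knob (array([ 0.5787, -0.2698,  0.1245]), [np.float64(1.0346140845720933), np.float64(1.0346140845718839)]) (array([ 0.5785, -0.2679,  0.1244]), [np.float64(2.236094886942319), np.float64(2.1487760897748274), np.float64(1.3022362159835186)])
[ 0.5782 -0.2658  0.124 ]
[ 0.5796 -0.2689  0.1913] [ 0.2576  0.9663  0.0003 -0.0019]
[[-0.0002 -0.0012  0.004  -0.0006]
 [ 0.0001  0.0004 -0.0021  0.0005]
 [-0.0002  0.0045  0.0012 -0.0019]
 [ 0.      0.      0.      0.    ]]
```

View pics/w6.png

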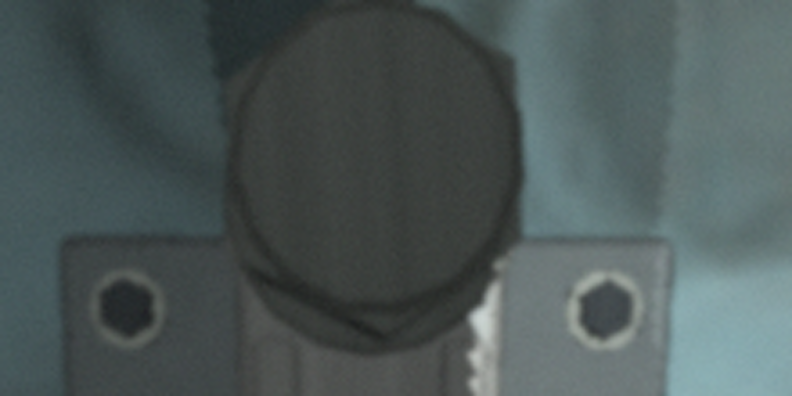

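Emit:
{"op": "apply_moves", "data": {"plan": [0,0,0,0,0,0,0,0,0,0,0,0,0,0,0.01,0,0,0,0,0,0.02,0,0,0,0,0,0.03,0,0,0,0,0,0.035,0,0,0,0,0,0.04,0,0,0,0,0,0.044,0,0,0,0,0,0.046,0,0,0,0,0,0.048,0,0,0], "grip": 0.0}}

```text
clock: 6.62
eef_pos: [0.5807, -0.2692, 0.1454]
tool_rot: [0.257, 0.966, -0.0, 0.0]
ft_force: [-0.3, -0.2, -0.1]
grip_width: -0.0001
```

Emit:
{"op": "apply_moves", "data": {"plan": [0,0,0.003,0,0,0,0,0,0.006,0,0,0,0,0,0.008,0,0,0,0,0,0.008,0,0,0]}}

```text
clock: 6.95
eef_pos: [0.5809, -0.2693, 0.1397]
tool_rot: [0.257, 0.966, -0.0, 0.001]
ft_force: [-2.6, 1.2, 8.0]
grip_width: 0.0
```

Emit:
{"op": "apply_moves", "data": {"plan": [0,0,0.004,0,0,0,0,0,0.008,0,0,0,0,0,0.008,0,0,0,0,0,0.008,0,0,0]}}

```text
clock: 7.28
eef_pos: [0.5811, -0.2693, 0.1392]
tool_rot: [0.257, 0.966, -0.001, 0.004]
ft_force: [-13.4, 6.5, 36.4]
grip_width: -0.0
```

Emit:
{"op": "apply_moves", "data": {"plan": [0,0,-0.02,0,0,0,0,0,-0.055,0,0,0,0,0,-0.09,0,0,0,0.03,0,-0.1,0,0,0,0.065,0,-0.1,0,0,0,0.09,0,-0.1,0,0,0,0.097,0,-0.1,0,0,0,0.097,0,-0.1,0,0,0,0.097,0,-0.1,0,0,0], "grip": 0.075}}

```text
clock: 8.03
eef_pos: [0.4971, -0.2212, 0.2301]
tool_rot: [0.257, 0.966, -0.0, 0.001]
ft_force: [-0.6, 0.9, 0.5]
grip_width: 0.0751
```

```bash
python3 - <<'E'
from h import *
np.set_printoptions(precision=4,suppress=True)
for i in range(6): c=optics.camera("side")
save(c,"pics/d7.png",(250,120,370,210),6)
w=cam("wrist"); save(w,"pics/w7.png"); np.save("w7.npy",w["pose"])
o=sensors.get_obs();print(o["eef_pos"],o["tool_rot"],o["ft_force"],o["grip_width"],o["joint_pos"])
E
```

```text
[ 0.497  -0.2212  0.229 ] [ 0.2575  0.9663  0.     -0.0003] [ 0.5051 -0.595   0.0008] 0.07518507498085407 [-0.4188  0.3297  0.1203  1.3619 -0.      0.1021]
```

View pics/w7.png

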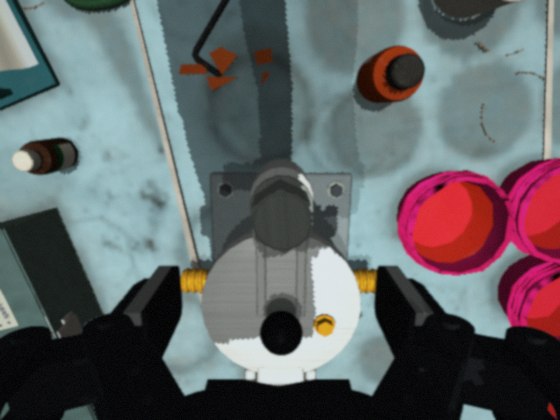

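View pics/d7.png

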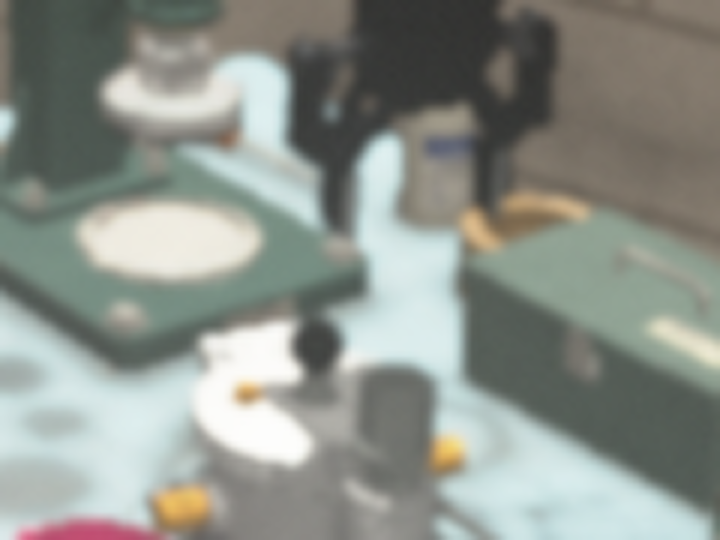

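```bash
python3 - <<'E'
from h import *
np.set_printoptions(precision=4,suppress=True)
a=cv2.imread("pics/w7.png")[140:270,220:350]; a=cv2.convertScaleAbs(a,alpha=2); cv2.imwrite("pics/w7z.png",cv2.resize(a,None,fx=4.6,fy=4.6,interpolation=cv2.INTER_CUBIC))
w=cam("wrist"); w["pose"]=np.load("w7.npy")
for z in(.150,.139): print(proj(w,np.array([.497,-.220,z])))
E
```

```text
[280.0384 222.0964]
[279.9432 217.0817]
```

View pics/w7z.png

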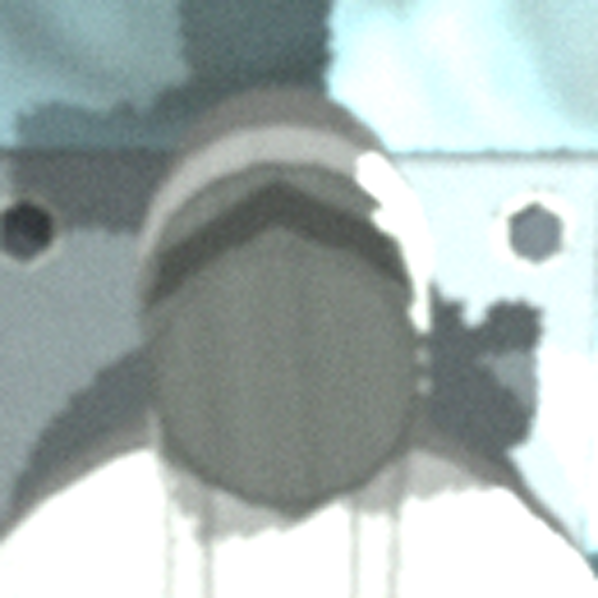

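Emit:
{"op": "apply_moves", "data": {"plan": [0.001,0.002,0.03,0,0,0,0.001,0.002,0.06,0,0,0,0.001,0.002,0.08,0,0,0,0.001,0.002,0.095,0,0,0,0.001,0.002,0.105,0,0,0,0.001,0.002,0.107,0,0,0,0.001,0.002,0.107,0,0,0,0.001,0.002,0.107,0,0,0]}}

```text
clock: 9.1
eef_pos: [0.4974, -0.219, 0.1234]
tool_rot: [0.257, 0.966, -0.0, 0.001]
ft_force: [0.1, -0.3, -0.2]
grip_width: 0.0749
```

```bash
python3 - <<'E'
from h import *
np.set_printoptions(precision=4,suppress=True)
c=cam("side")
save(c,"pics/d8.png",(250,120,370,210),6)
w=cam("wrist"); save(w,"pics/w8.png")
o=sensors.get_obs();print(o["eef_pos"],o["tool_rot"],o["ft_force"],o["ft_torque"],o["grip_width"],o["joint_pos"])
E
```

```text
[ 0.4976 -0.2191  0.1239] [ 0.2575  0.9663 -0.0002  0.0013] [0.5181 1.2162 0.0779] [ 0.0151  0.0084 -0.0117] 0.07477992293625124 [-0.4148  0.3929 -0.07    1.1052 -0.      0.106 ]
```

View pics/w8.png

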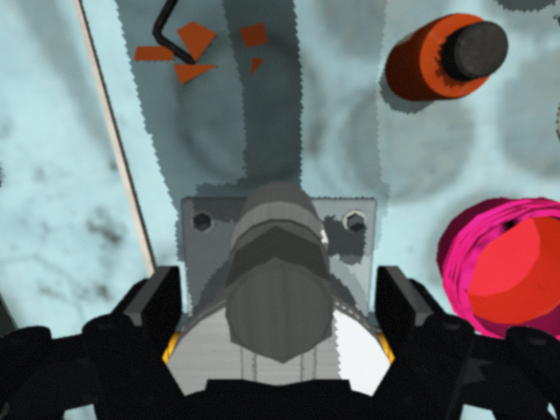

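View pics/d8.png

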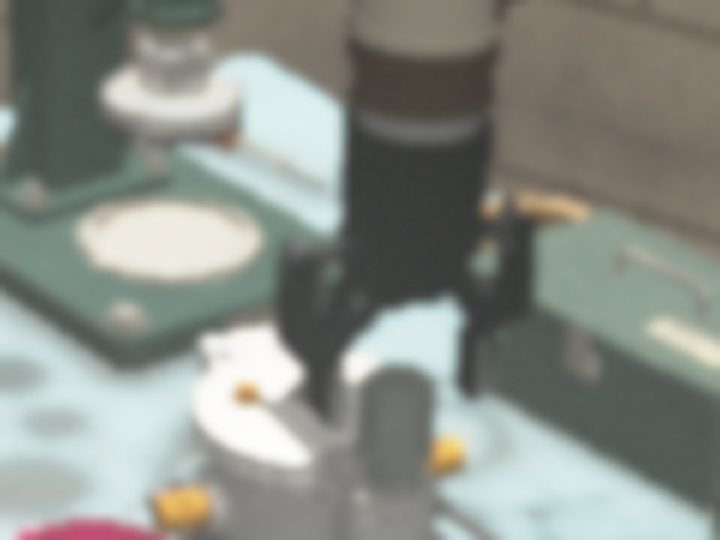

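Emit:
{"op": "apply_moves", "data": {"plan": [0,0,0.002,0,0,0,0,0,0.002,0,0,0,0,0,0.002,0,0,0,0,0,0.002,0,0,0,0,0,0.002,0,0,0,0,0,0.002,0,0,0,0,0,0.002,0,0,0,0,0,0.002,0,0,0], "grip": 0.02}}

```text
clock: 9.87
eef_pos: [0.497, -0.2185, 0.121]
tool_rot: [0.257, 0.966, 0.0, 0.0]
ft_force: [-0.8, 1.8, 4.5]
grip_width: 0.0354
```

```bash
python3 - <<'E'
from h import *
np.set_printoptions(precision=4,suppress=True)
w=cam("wrist"); save(w,"pics/w9.png",(150,180,410,400),3)
o=sensors.get_obs();print(o["eef_pos"],o["tool_rot"],o["ft_force"],o["ft_torque"],o["grip_width"],o["joint_pos"])
E
```

```text
[ 0.497  -0.2185  0.121 ] [0.2573 0.9663 0.0002 0.0005] [0.3933 2.8131 4.0358] [ 0.5719  0.0815 -0.01  ] 0.036001245260353844 [-0.4145  0.3953 -0.0745  1.1001  0.0006  0.106 ]
```

View pics/w9.png

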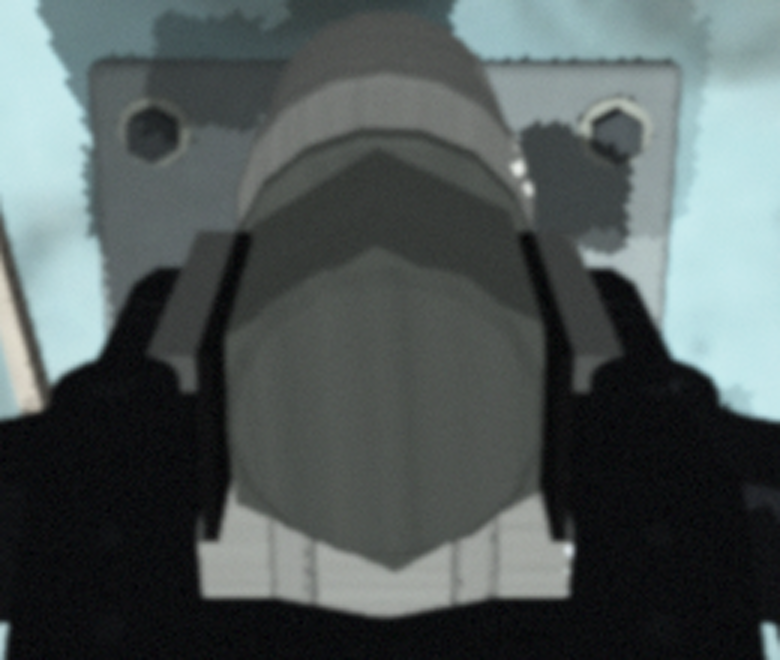

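Emit:
{"op": "apply_moves", "data": {"plan": [0,0,-0.0001,0,0,-0.1,0,0,-0.0002,0,0,-0.2,0,0,-0.0003,0,0,-0.3,0,0,-0.0004,0,0,-0.4,0,0,-0.0005,0,0,-0.5,0,0,-0.0006,0,0,-0.6,0,0,-0.0006,0,0,-0.6]}}

```text
clock: 10.5
eef_pos: [0.4967, -0.2195, 0.1215]
tool_rot: [-0.04, 0.999, -0.001, 0.0]
ft_force: [-0.9, -0.9, 5.0]
grip_width: 0.0353
```

```bash
cat > q.py <<'E'
from h import *
np.set_printoptions(precision=4,suppress=True)
o=sensors.get_obs();q=o["tool_rot"];print(o["clock"],o["eef_pos"],"F",o["ft_force"],"M",o["ft_torque"],"w",round(o["grip_width"],4),"j6",round(o["joint_pos"][5],3),"yaw",np.degrees(R.from_quat(q).as_euler("zyx")[0]))
E
python3 q.py
```

```text
10.5 [ 0.4967 -0.2195  0.1215] F [-0.9461 -0.8556  5.011 ] M [-0.1421  0.1598  0.0432] w 0.0353 j6 -0.496 yaw 175.38625425588586
```

Emit:
{"op": "apply_moves", "data": {"plan": [0,0,-0.0001,0,0,-0.1,0,0,-0.0002,0,0,-0.2,0,0,-0.0002,0,0,-0.2]}}

```text
clock: 10.75
eef_pos: [0.4968, -0.2198, 0.1217]
tool_rot: [-0.139, 0.99, -0.001, 0.0]
ft_force: [-0.3, -2.2, 4.7]
grip_width: 0.0354
```

Emit:
{"op": "apply_moves", "data": {"plan": [0,0,-0.0001,0,0,-0.1,0,0,-0.0002,0,0,-0.2,0,0,-0.0002,0,0,-0.2]}}

```text
clock: 11.0
eef_pos: [0.4969, -0.2202, 0.1219]
tool_rot: [-0.236, 0.972, -0.002, 0.0]
ft_force: [-0.3, -4.0, 4.1]
grip_width: 0.0352
```

Emit:
{"op": "apply_moves", "data": {"plan": [0,0,-0.0001,0,0,-0.1,0,0,-0.0001,0,0,-0.2,0,0,-0.0001,0,0,-0.2]}}

```text
clock: 11.25
eef_pos: [0.4972, -0.2204, 0.1221]
tool_rot: [-0.331, 0.944, -0.002, 0.0]
ft_force: [0.3, -6.4, 6.0]
grip_width: 0.0351
```

Emit:
{"op": "apply_moves", "data": {"plan": [0,0,-0.0001,0,0,-0.1,0,0,-0.0001,0,0,-0.2,0,0,-0.0001,0,0,-0.2]}}

```text
clock: 11.5
eef_pos: [0.4975, -0.2207, 0.1223]
tool_rot: [-0.423, 0.906, -0.002, -0.0]
ft_force: [0.1, -7.0, 3.2]
grip_width: 0.0354
```

Emit:
{"op": "apply_moves", "data": {"plan": [0.0006,-0.0005,0,0,0,-0.1,0.0012,-0.001,-0.0001,0,0,-0.2,0.0012,-0.001,-0.0001,0,0,-0.2]}}

```text
clock: 11.75
eef_pos: [0.4977, -0.221, 0.1214]
tool_rot: [-0.512, 0.859, -0.001, 0.001]
ft_force: [3.1, -3.3, -2.7]
grip_width: 0.0356
```

Emit:
{"op": "apply_moves", "data": {"plan": [0,0,-0.0001,0,0,-0.1,0,0,-0.0001,0,0,-0.2,0,0,-0.0001,0,0,-0.2]}}

```text
clock: 12.0
eef_pos: [0.4981, -0.2211, 0.1213]
tool_rot: [-0.595, 0.804, -0.001, 0.001]
ft_force: [4.9, -6.0, -2.5]
grip_width: 0.0352
```

Emit:
{"op": "apply_moves", "data": {"plan": [0.001,-0.0015,0.001,0,0,0,0.001,-0.0015,0.002,0,0,0,0.001,-0.0015,0.003,0,0,0,0.001,-0.0015,0.004,0,0,0,0.001,-0.0015,0.004,0,0,0]}}

```text
clock: 12.42
eef_pos: [0.4981, -0.2213, 0.1175]
tool_rot: [-0.596, 0.803, 0.0, 0.0]
ft_force: [4.6, -0.4, -3.0]
grip_width: 0.0357
```

Emit:
{"op": "apply_moves", "data": {"plan": [0,0,0.001,0,0,0,0,0,0.002,0,0,0,0,0,0.002,0,0,0]}}

```text
clock: 12.67
eef_pos: [0.4981, -0.2213, 0.1169]
tool_rot: [-0.597, 0.802, -0.0, 0.001]
ft_force: [2.4, 0.8, 3.0]
grip_width: 0.0357
```

Emit:
{"op": "apply_moves", "data": {"plan": [0,0,0.0001,0,0,0.12,0,0,0.0002,0,0,0.24,0,0,0.0003,0,0,0.36,0,0,0.0005,0,0,0.48,0,0,0.0006,0,0,0.6,0,0,0.0007,0,0,0.72,0,0,0.0008,0,0,0.84,0,0,0.0009,0,0,0.96,0,0,0.001,0,0,1.08,0,0,0.0011,0,0,1.2,0,0,0.0011,0,0,1.2]}}

```text
clock: 13.58
eef_pos: [0.4968, -0.2197, 0.1155]
tool_rot: [-0.038, 0.999, 0.002, -0.001]
ft_force: [-0.5, 5.5, 5.9]
grip_width: 0.0354
```

```bash
python3 q.py
```

```text
13.5833 [ 0.4968 -0.2197  0.1155] F [-0.4631  5.4995  5.9277] M [ 0.9025  0.1296 -0.0284] w 0.0354 j6 -0.494 yaw 175.65067423636464
```

Emit:
{"op": "apply_moves", "data": {"plan": [0,0.0005,0.0001,0,0,0.12,0,0.001,0.0002,0,0,0.24,0,0.001,0.0003,0,0,0.36,0,0.001,0.0004,0,0,0.48,0,0.001,0.0005,0,0,0.6,0,0.001,0.0006,0,0,0.72,0,0.001,0.0007,0,0,0.84,0,0.001,0.0008,0,0,0.96,0,0.001,0.0009,0,0,1.08,0,0.001,0.001,0,0,1.2,0,0.001,0.001,0,0,1.2]}}

```text
clock: 14.5
eef_pos: [0.4978, -0.2179, 0.1144]
tool_rot: [0.533, 0.846, 0.002, -0.001]
ft_force: [3.1, 7.1, 3.8]
grip_width: 0.0352
```

```bash
python3 q.py
```

```text
14.5 [ 0.4978 -0.2179  0.1144] F [3.1036 7.1418 3.8295] M [ 1.4606 -0.553  -0.0259] w 0.0352 j6 0.708 yaw -115.63691886650547
```

Emit:
{"op": "apply_moves", "data": {"plan": [0.0006,0.0007,0.0001,0,0,0.12,0.0012,0.0015,0.0002,0,0,0.24,0.0012,0.0015,0.0004,0,0,0.36,0.0012,0.0015,0.0005,0,0,0.48,0.0012,0.0015,0.0006,0,0,0.6,0.0012,0.0015,0.0007,0,0,0.72,0.0012,0.0015,0.0008,0,0,0.84,0.0012,0.0015,0.0009,0,0,0.96,0.0012,0.0015,0.0009,0,0,0.96]}}

```text
clock: 15.25
eef_pos: [0.4995, -0.2177, 0.1137]
tool_rot: [0.863, 0.504, 0.002, -0.0]
ft_force: [4.6, 1.9, 1.8]
grip_width: 0.0357
```

```bash
python3 q.py; python3 - <<'E'
from h import *
w=cam("wrist"); save(w,"pics/w10.png",(150,180,410,400),3)
s=cam("scene"); save(s,"pics/s10.png",(280,150,430,270),5)
E
```

```text
15.25 [ 0.4995 -0.2177  0.1137] F [4.6346 1.9484 1.7684] M [ 0.6757 -1.0217 -0.0791] w 0.0357 j6 1.671 yaw -60.58778594773872
```

View pics/w10.png

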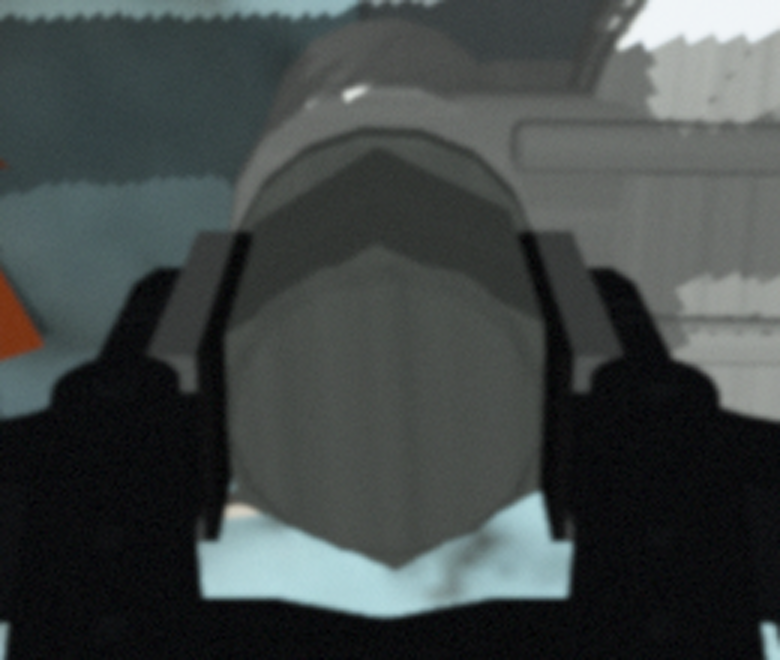

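View pics/s10.png

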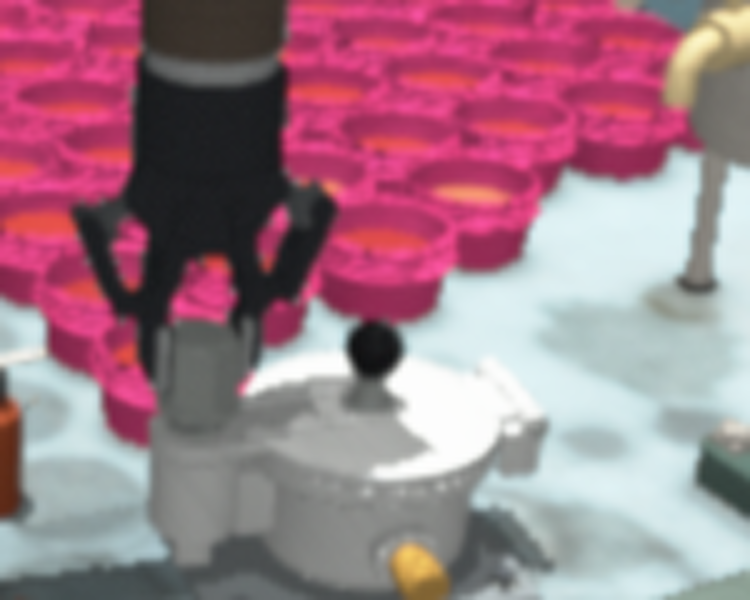

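Emit:
{"op": "apply_moves", "data": {"plan": [0.0005,0.0005,0.0001,0,0,0.12,0.001,0.001,0.0003,0,0,0.24,0.001,0.001,0.0004,0,0,0.36,0.001,0.001,0.0006,0,0,0.48,0.001,0.001,0.0007,0,0,0.6,0.001,0.001,0.0009,0,0,0.72,0.001,0.001,0.001,0,0,0.84,0.001,0.001,0.0011,0,0,0.96,0.001,0.001,0.0013,0,0,1.08,0.001,0.001,0.0014,0,0,1.2,0.001,0.001,0.0014,0,0,1.2]}}

```text
clock: 16.27
eef_pos: [0.5006, -0.2195, 0.1125]
tool_rot: [0.997, -0.071, 0.001, 0.001]
ft_force: [3.6, -3.1, 3.0]
grip_width: 0.0353
```

```bash
python3 q.py
```

```text
16.2667 [ 0.5006 -0.2195  0.1125] F [ 3.5544 -3.0879  3.0148] M [-0.5095 -0.7495 -0.0351] w 0.0353 j6 2.871 yaw 8.135182569994047
```

Emit:
{"op": "apply_moves", "data": {"plan": [0,0,0,0,0,0,0,0,0,0,0,0,0,0,0,0,0,0,0,0,0,0,0,0,-0.001,0.001,0,0,0,0,-0.001,0.001,0,0,0,0], "grip": 0.065}}

```text
clock: 16.77
eef_pos: [0.4982, -0.2192, 0.1112]
tool_rot: [0.998, -0.069, -0.001, -0.0]
ft_force: [-0.7, -0.5, 0.1]
grip_width: 0.0647
```

```bash
python3 q.py; python3 - <<'E'
from h import *
w=cam("wrist"); save(w,"pics/w11.png",(150,180,410,400),3)
E
```

```text
16.7667 [ 0.4982 -0.2192  0.1112] F [-0.6588 -0.5323  0.1441] M [0.0377 0.0029 0.0237] w 0.0647 j6 2.866 yaw 7.951741684666406
```

View pics/w11.png

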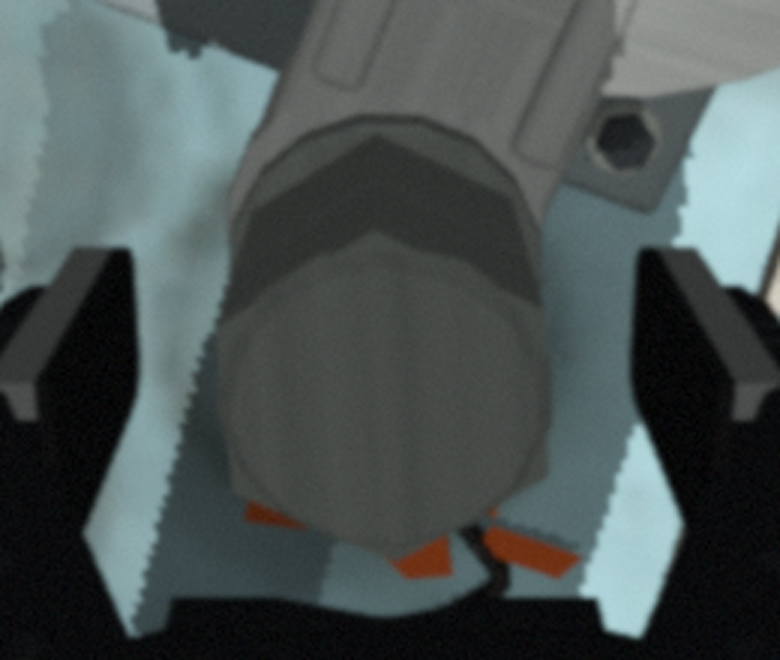

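Emit:
{"op": "apply_moves", "data": {"plan": [0,0,0,0,0,-0.12,0,0,0,0,0,-0.24,0,0,0,0,0,-0.36,0,0,0,0,0,-0.48,0,0,0,0,0,-0.6,0,0,0,0,0,-0.72,0,0,0,0,0,-0.84,0,0,0,0,0,-0.96,0,0,0,0,0,-1.08,0,0,0,0,0,-1.2,0,0,0,0,0,-1.32,0,0,0,0,0,-1.44]}}

```text
clock: 17.82
eef_pos: [0.4987, -0.2193, 0.1114]
tool_rot: [0.794, 0.608, -0.0, -0.0]
ft_force: [-0.3, 0.7, 0.5]
grip_width: 0.0649
```

Emit:
{"op": "apply_moves", "data": {"plan": [0,0,0,0,0,-0.12,0,0,0,0,0,-0.24,0,0,0,0,0,-0.36,0,0,0,0,0,-0.48,0,0,0,0,0,-0.6,0,0,0,0,0,-0.72,0,0,0,0,0,-0.84,0,0,0,0,0,-0.96,0,0,0,0,0,-1.08,0,0,0,0,0,-1.2,0,0,0,0,0,-1.32,0,0,0,0,0,-1.44]}}

```text
clock: 18.82
eef_pos: [0.4986, -0.2193, 0.1114]
tool_rot: [0.196, 0.981, 0.0, -0.0]
ft_force: [0.6, -0.4, -0.3]
grip_width: 0.065
```

Emit:
{"op": "apply_moves", "data": {"plan": [0,0,0,0,0,-0.12,0,0,0,0,0,-0.24,0,0,0,0,0,-0.26,0,0,0,0,0,-0.26,0,0,0,0,0,-0.26]}}

```text
clock: 19.23
eef_pos: [0.4987, -0.2194, 0.1115]
tool_rot: [0.071, 0.997, 0.0, -0.0]
ft_force: [0.4, -0.3, 0.4]
grip_width: 0.0647
```

```bash
python3 q.py; python3 - <<'E'
from h import *
w=cam("wrist"); save(w,"pics/w12.png",(150,180,410,400),3)
E
```

```text
19.2333 [ 0.4987 -0.2194  0.1115] F [ 0.4102 -0.2973  0.3554] M [-0.0358 -0.0282  0.0195] w 0.0647 j6 -0.271 yaw -171.80110299003212
```

View pics/w12.png

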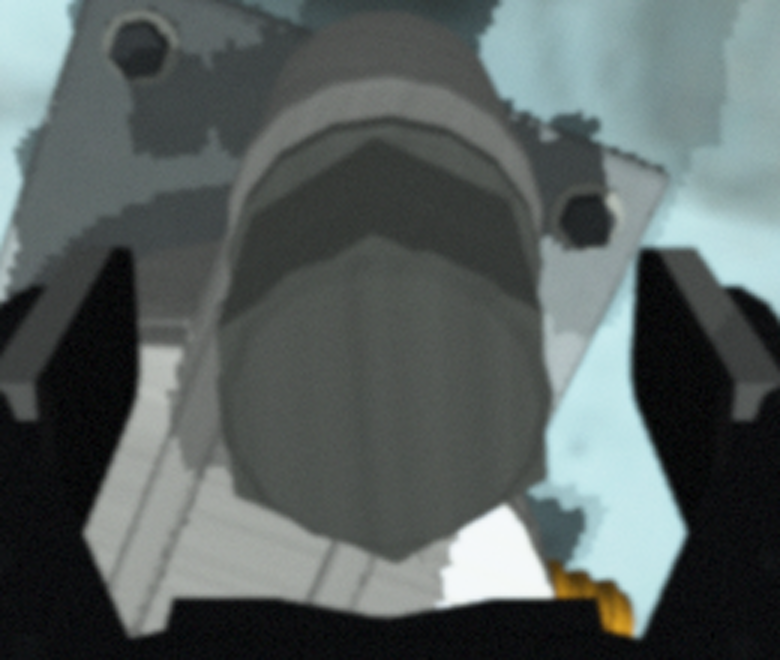

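Emit:
{"op": "apply_moves", "data": {"plan": [0,0,0,0,0,0,0,0,0,0,0,0,0,0,0,0,0,0,0,0,0,0,0,0,0,0,0,0,0,0,0,0,0,0,0,0,0,0,0,0,0,0], "grip": 0.02}}

```text
clock: 19.87
eef_pos: [0.4988, -0.2194, 0.1117]
tool_rot: [0.07, 0.998, -0.0, 0.0]
ft_force: [-1.0, 0.6, 2.0]
grip_width: 0.0353
```

```bash
python3 q.py
```

```text
19.8667 [ 0.4988 -0.2194  0.1117] F [-0.9685  0.5884  2.0137] M [ 0.0527  0.1662 -0.0515] w 0.0353 j6 -0.273 yaw -171.9248224967104
```

Emit:
{"op": "apply_moves", "data": {"plan": [0,0,0.0001,0,0,0.12,0,0,0.0002,0,0,0.24,0,0,0.0004,0,0,0.36,0,0,0.0005,0,0,0.48,0,0,0.0006,0,0,0.6,0,0,0.0007,0,0,0.72,0,0,0.0008,0,0,0.84,0,0,0.0009,0,0,0.96,0,0,0.001,0,0,1.02,0,0,0.001,0,0,1.02]}}

```text
clock: 20.7
eef_pos: [0.4987, -0.2194, 0.1107]
tool_rot: [0.549, 0.836, -0.0, 0.0]
ft_force: [-2.2, -0.2, 2.7]
grip_width: 0.0354
```

Emit:
{"op": "apply_moves", "data": {"plan": [0,0,0.0001,0,0,0.12,0,0,0.0002,0,0,0.24,0,0,0.0004,0,0,0.36,0,0,0.0005,0,0,0.48,0,0,0.0006,0,0,0.6,0,0,0.0007,0,0,0.72,0,0,0.0008,0,0,0.84,0,0,0.0009,0,0,0.96,0,0,0.001,0,0,1.02,0,0,0.001,0,0,1.02,0,0,0.001,0,0,1.02]}}

```text
clock: 21.62
eef_pos: [0.4987, -0.2194, 0.1097]
tool_rot: [0.886, 0.463, -0.0, 0.0]
ft_force: [-1.4, 0.5, 3.7]
grip_width: 0.0356
```

```bash
python3 q.py; python3 - <<'E'
from h import *
w=cam("wrist"); save(w,"pics/w13.png",(150,180,410,400),3)
s=cam("scene"); save(s,"pics/s13.png",(210,150,430,300),3.6)
E
```

```text
21.6167 [ 0.4987 -0.2194  0.1097] F [-1.3551  0.475   3.7236] M [ 0.0157  0.3253 -0.0281] w 0.0356 j6 1.764 yaw -55.20419513337268
```

View pics/w13.png

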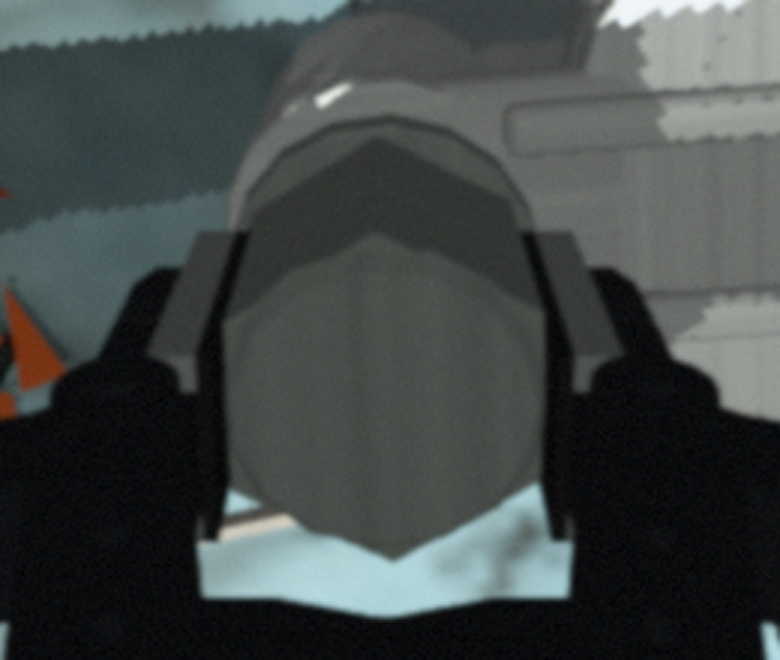

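View pics/s13.png

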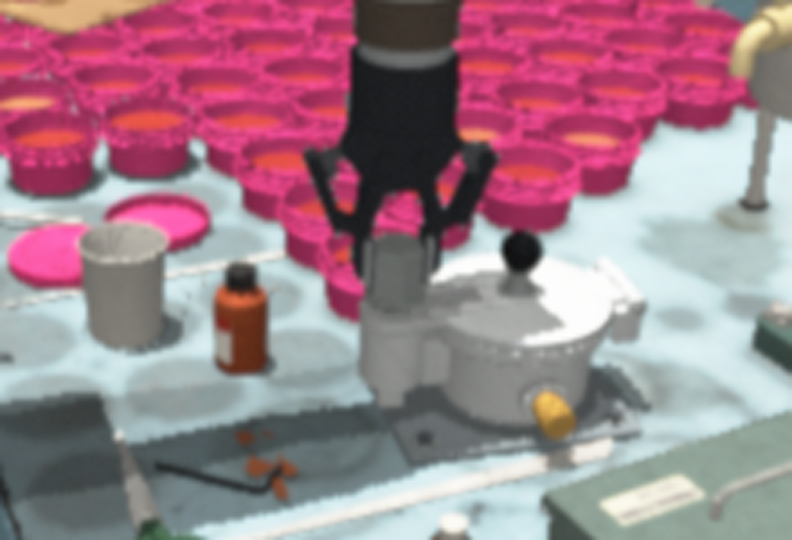

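```bash
python3 -c "
from workcell import bot
print(bot.job_done())"; python3 q.py
```

```text
the job is handed in; nothing more can be done
None
the job is handed in; nothing more can be done
```

The cover is shut and the clamp screw is about one full turn into its thread. The gripper still holds the screw head for you to take over, and the job was handed in at about 22 s.

- **Cover:** I swung it down by the knob, then pressed on top of the knob with 36 N and it gave only about 0.5 mm. The knob's centre measured 124.5 mm above the table, against 124 mm when shut. It was in the same place in the picture taken during the forward turn, and the cover still looked shut in the last one.
- **Thread start:** I turned the screw back under a light press of about 4 N. It dropped off the thread start at about 1.5 rad (somewhere between 1.4 and 1.6), when the press force vanished and only the screw's own weight hung on the gripper. I had turned it back 1.8 rad in all, and pressing down then lowered it about 5 mm before it stopped.
- **Forward turn:** I turned it 6.6 rad clockwise, letting go and gripping again once partway. That comes to about 6.3 rad past the drop, uncertain by about 0.1 rad. It went down about 6.4 mm, which puts `bolt_down` at about 12 mm, so it is following the thread.
- **At hand-in:** the opening was 35.6 mm on the 36 mm head, with two flats against the pads and a light press of about 4 N.

Side forces reached about 8 N because I first gripped about 2 mm off the screw's axis. Shifting the arm along the way and centring it at the second grip brought them to about 1 to 2 N. The cup, amber bottle, lid and hex key showed no sign of being moved in the last picture. I did not re-check the small bottle and the screwdriver at the end, but the arm did not work near them.

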